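# Pop the cover of the capsule mixer

### The job

The capsule mixer has finished its run: give the blue pad on the front edge of its clear cover one full press with a fingertip, then let go so that the cover springs up, and leave it standing fully open. Do not push the cover shut again, do not strike the machine hard, and leave the capsule in its chamber and everything else on the counter where it is.

Things in the scene. Friction and masses are not known exactly. Their poses are not given: they have to be found in the camera images.
- mixer: Capsule mixer, a white bench machine that cannot be moved: 250 deep (x), 190 wide (y), its flat deck 118 high. Origin: centre of its underside, on the counter. Its x axis points from its sloping control panel at the front to the cover's hinge at the rear, z up. A smoked clear hood (135 x 132, 24 tall) covers the chamber in the deck; in it a fork holds a capsule.
- press_pad (a point): Centre of the top face of the blue pad, 24 (along the mixer's x) x 50 (y), on the front edge of the clear cover. Moves with the cover. Shut: level, 160 above the counter, 131 forward of and 30 above the hinge line, nothing above it. Pushing it down takes 2 to 3 N for 9 mm, then a hard stop. The catch lets go if it has been down 7 mm or more and is released; after less it is still latched.
- cover_hinge (a point): Middle of the cover's hinge line, which runs along the mixer's y axis, 130 above the counter at the rear of the deck. Fixed to the mixer.
- cover (a joint): Angle of the cover (rad): 0 latched shut, positive as its front edge rises, 1.2 fully open, -0.07 with the pad pressed down to its stop. A push-push catch holds it shut against a spring. Once the catch lets go and the finger rises, it swings up in about 1 s and the spring holds it at the 1.2 stop. Pushed all the way down again, it would latch shut again.
- catch_pin (a joint): Sideways place (m) of the small follower pin in the heart-shaped track of the catch, hidden under the cover: 0 while latched, 0 to 0.007 as the pad is pressed and the catch lets go, -0.001 to -0.002 with the cover open; below -0.004 only on the closing stroke, when an open cover is pushed shut.
- mixed_capsule: Orange mixing capsule, 14 diameter x 31 long, lying loose in the fork inside the chamber, along the mixer's y. Origin: underside of its middle.
- dressing_jar: Polished steel dressing jar with a flat knobbed lid, 82 diameter x 116 tall, loose. Origin: centre of its underside, z up.
- domed_jar: Polished steel jar with a domed cover, 74 diameter x 104 tall, loose. Origin: centre of its underside, z up.
- bur_stand: Round steel bur stand with twelve burs, 72 diameter x 64 tall, loose. Origin: centre of its underside, z up.
- capsule_tub: White plastic tub with a blue lid, 68 diameter x 75 tall, loose. Origin: centre of its underside, z up.
- capsule_a: Orange capsule standing upright beside the mixer, 14 diameter x 31 tall, loose. Origin: centre of its underside.
- capsule_b: Turquoise capsule standing upright beside the mixer, 14 diameter x 31 tall, loose. Origin: centre of its underside.
- applicator: Steel capsule applicator (plier-like, two handles) lying in front of the mixer, about 180 long, 60 wide, 18 high, loose. Origin: underside of its barrel's middle, x along the barrel.

How it is judged:
By the outcome, as a careful person would: the job done as asked, in the order asked, and still so for the second after the job is handed in, with the robot touching nothing.
It also fails if it takes over 29 s, if anything falls off the work surface, if the arm or the gripper's body presses on something with over 40 N, if the wrist force passes 120 N, or if a joint passes its speed limit or range.

### The arm

A 7-joint arm with a two-finger parallel gripper is mounted at the origin on the work surface. World frame = base frame: x ahead of the robot, y to its left, z up, the work surface at z = 0. Lengths are in m, angles in degrees, forces in N, time in s.
With the tool pointing down it reaches from about 0.4 to 0.85 m from the base axis. Payload 4.5 kg.
Tool frame: the origin (TCP) lies at the very end of the fingers, on their centre line; the grasp point (between the pads) lies 19 mm behind it (env.grip_depth is the distance from the TCP to the grasp point, in m); y points along the fingers, z is the direction in which the jaws open and shut, and the axes are right-handed (so a half turn about y gives the same grasp; the last joint's range is limited). The gripper opens to 85 mm and grips with 20 to 120 N. Pads are 22 mm wide; open, the fingers measure 114 mm over their backs; the gripper's body (76 mm by 85 mm) begins 54 mm behind the grasp point. The pads swing forward as they close: fully open they stand 13 mm farther back than shut.
Start: joints at [-75.012, 39.483, -11.15, 89.685, 9.013, 51.709, -12.324], TCP at [0.141, 0.609, 0.231] pointing down, gripper open.
Joint ranges: [-172.22, 172.22], [-26.19, 119.32], [-84.43, 86.54], [7.71, 146.69], [-57.33, 237.33], [2.42, 119.75], [-152.13, 152.13]. Speed limits (degrees/s): [147.25, 147.25, 180, 180, 180, 180, 180].

### API

Orientations are given as a 3x3 rotation matrix whose columns are the frame's x, y, z axes.
In Python, from station import env, optics gives the robot as it stands. The module is installed in compiled form; this text tells all that it offers.
- The arm moves only by the shell command python3 -m inch 'ROWS'. ROWS is JSON, a list that holds one entry, the list of rows, each a list of 7 numbers: the shift along the world's x, y, z normalised to -1 to 1, where 1 is 0.3 m, then the turn, a rotation vector about the world's x, y, z normalised to -1 to 1, where 1 is 360 degrees, then the closure, from 0 (fully open) to 1 (shut). A call has 1 to 5 rows; each row shifts and turns the commanded pose from where the row before left it; what a row does not reach is not made up. A row lasts 1/10 s, in which the tool goes at most 50 mm and 8.59 degrees, less where a joint would pass 70% of its speed; a pose out of reach is approached as far as the arm can. A call with a number of a shift or a turn outside -1 to 1 is refused whole. A call with a gripper value outside its range is refused whole. The fingers move at their own pace and stop on an object; the grip force is fixed at half the most. Time passes only in rows, so rows that do not move let the fingers close. It gives the time, the measured TCP pose, the force and the opening at its end, in the units of the state.
- env.sense(): the state, without advancing time (a new reading comes with each control period).
- optics.camera(name): name is "side" or "top" or "wrist"; returns (picture, depth): 480x640x3 uint8, red, green, blue; 480x640 float32, m along the optical axis (not along the pixel's ray), 0 where there is no reading.
- optics.calibration(name): a dict with "intrinsics" (3x3 intrinsics, pixels), "origin" and "rotation" of the camera in the world; the wrist camera has in their place "T_tool_cam" (4x4, takes a point from camera to tool coordinates, whose origin is the TCP and whose axes are the tool frame's). Camera axes: x right, y down, z forward; pixel columns grow to the right and rows downward; lengths in m; the calibration is good to about 2 mm. A picture is of the moment at which its call begins: read the wrist's pose just before it. calibration takes no time and is no camera call.
- env.hand_in(): hands the job in, once; it reports no verdict.
The state is a dict: "time_s": time; "joint_positions": joint angles; "joint_vel": joint speeds; "joint_efforts": joint torques, N m; "tool_pos": TCP position; "eef_rot": TCP orientation; "wrist_force": force on the tool from outside, world axes, zero at the start; "wrist_torque": the same for the moment, N m; "finger_gap": finger opening in m.
Only numpy, scipy, OpenCV 4.12 (cv2) and the standard library are available. Lean on these libraries where they do the work, as an engineer would, in place of code of your own. Each camera call takes 0.05 s, during which the arm holds its last target. There are 200 camera calls.

## Working session

There is one attempt and no reset: what is moved stays moved. The work goes in short steps, Python scripts to look and compute and a shell command to move; the robot and the scene stay as the last step left them, time stands still between calls to the robot, and variables do not carry over. Pictures are saved under pics/ and viewed, about 8 in all and at most 12, crops included, and the job is handed in when it is done.

```bash
mkdir -p pics; cat > h.py <<'E'
import numpy as np, cv2
from station import env, optics
def snap(n,f):
    s=env.sense(); p,d=optics.camera(n); cv2.imwrite(f'pics/{f}.png',p[:,:,::-1]); np.save(f'pics/{f}.npy',d); return p,d,s
def world(n,d,u,v,s=None):
    c=optics.calibration(n);K=np.array(c['intrinsics']);z=d[v,u]
    q=np.array([(u-K[0,2])/K[0,0]*z,(v-K[1,2])/K[1,1]*z,z])
    if n=='wrist':
        T=np.array(c['T_tool_cam']);q=T[:3,:3]@q+T[:3,3];return np.array(s['eef_rot'])@q+np.array(s['tool_pos'])
    return np.array(c['rotation'])@q+np.array(c['origin'])
E
python3 - <<'E'
from h import *
np.set_printoptions(precision=3,suppress=True)
for n in('side','top'):
    snap(n,n+'0');c=optics.calibration(n);print(n,np.array(c['origin']),np.array(c['rotation']),c['intrinsics'])
s=env.sense();print(s['time_s'],s['tool_pos'],np.array(s['eef_rot']),s['finger_gap'])
E
```

```text
side [0.355 0.741 0.883] [[-0.959 -0.199  0.203]
 [-0.284  0.71  -0.645]
 [-0.016 -0.676 -0.737]] [[557.039   0.    312.6  ]
 [  0.    557.039 232.728]
 [  0.      0.      1.   ]]
top [0.488 0.066 0.93 ] [[ 0.016 -0.992  0.121]
 [-1.    -0.019 -0.022]
 [ 0.024 -0.121 -0.992]] [[504.786   0.    318.277]
 [  0.    504.786 240.535]
 [  0.      0.      1.   ]]
0.1 [0.141 0.608 0.231] [[ 0.974 -0.     0.226]
 [-0.226 -0.002  0.974]
 [ 0.    -1.    -0.002]] 0.08541304714255947
```

View pics/top0.png

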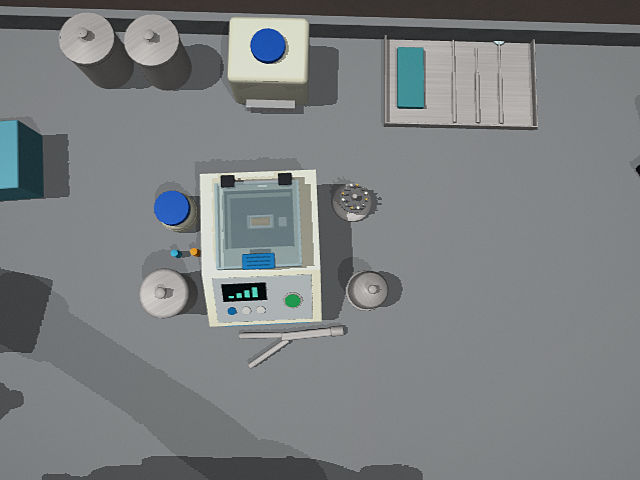

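View pics/side0.png

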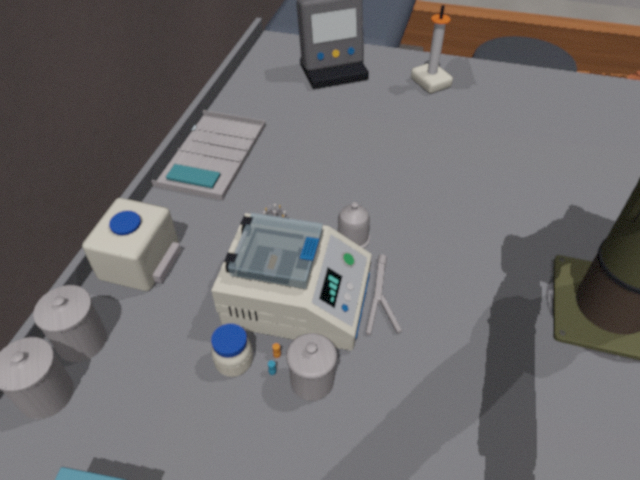

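The top view shows the blue pad at about (258,261) and the hinge blocks at (228,181) and (285,179). The side view has the pad at about (310,249).

```bash
python3 - <<'E'
from h import *
np.set_printoptions(precision=4,suppress=True)
for n,box in(('top',(235,280,245,275)),('side',(295,325,232,268))):
    p=cv2.imread(f'pics/{n}0.png').astype(int);d=np.load(f'pics/{n}0.npy')
    u0,u1,v0,v1=box;P=[]
    m=np.zeros(d.shape,bool);m[v0:v1,u0:u1]=True
    m&=(p[:,:,0]-p[:,:,2]>80)
    v,u=np.nonzero(m);P=np.array([world(n,d,a,b) for a,b in zip(u,v)])
    print(n,len(u),u.min(),u.max(),v.min(),v.max(),np.median(P,0),P.min(0),P.max(0))
    top=P[P[:,2]>np.median(P[:,2])-.006][:,:2].astype(np.float32);print(cv2.minAreaRect(top*1000), top.mean(0))
d=np.load('pics/top0.npy')
for u,v in((228,181),(285,179),(207,265),(314,262),(213,320),(319,315),(205,180),(312,176),(368,288),(163,292)):print(u,v,world('top',d,u,v))
E
```

```text
top 495 242 274 253 269 [0.5491 0.1406 0.1608] [0.4882 0.0659 0.1477] [0.5618 0.1661 0.93  ]
((534.031494140625, 110.18206787109375), (120.07070922851562, 42.555912017822266), 63.53937530517578) [0.549  0.1406]
side 268 300 317 238 259 [0.55   0.1462 0.1603] [0.3549 0.12   0.1561] [0.5616 0.741  0.8835]
((463.4555358886719, 433.2861328125), (29.309738159179688, 651.9934692382812), 16.86104965209961) [0.5494 0.1475]
228 181 [0.6739 0.1915 0.1554]
285 179 [0.6791 0.1027 0.1551]
207 265 [0.5446 0.226  0.1178]
314 262 [0.5525 0.0545 0.1172]
213 320 [0.4556 0.2225 0.0641]
319 315 [0.4667 0.0438 0.065 ]
205 180 [0.6834 0.2349 0.1191]
312 176 [0.6944 0.0602 0.1172]
368 288 [ 0.513  -0.0365  0.0884]
163 292 [0.5004 0.2944 0.1157]
```

Pad centre is about (0.549, 0.142, 0.160) and mixer yaw about +3.5°. I'll close the fingers, turn 16.5° about z and approach high.

```bash
python3 -m inch '[[[0,0,0.1,0,0,0.01,1],[0.05,-0.06,0.08,0,0,0.01,1],[0.085,-0.097,0,0,0,0.01,1],[0.085,-0.097,0,0,0,0.01,1],[0.085,-0.097,0,0,0,0.006,1]]]'
python3 -m inch '[[[0.085,-0.097,0,0,0,0,1],[0.085,-0.097,0,0,0,0,1],[0.085,-0.097,0,0,0,0,1],[0.085,-0.097,0,0,0,0,1],[0.085,-0.097,0,0,0,0,1]]]'
python3 -m inch '[[[0.085,-0.097,0,0,0,0,1],[0.085,-0.097,0,0,0,0,1],[0.085,-0.097,0,0,0,0,1],[0.085,-0.097,0,0,0,0,1],[0.04,-0.04,0,0,0,0,1]]]'
```

```text
time_s: 0.6
tool_pos: [0.2334, 0.5022, 0.2851]
eef_rot: [[0.998, 0.0, -0.064], [0.064, -0.0, 0.998], [0.0, -1.0, -0.001]]
wrist_force: [0.7, 0.3, 0.2]
finger_gap: 0.0125
time_s: 1.1
tool_pos: [0.3609, 0.3565, 0.2851]
eef_rot: [[0.998, -0.0, -0.061], [0.061, -0.001, 0.998], [-0.0, -1.0, -0.0]]
wrist_force: [0.1, 0.3, -0.2]
finger_gap: 0.0001
time_s: 1.6
tool_pos: [0.4765, 0.2252, 0.2848]
eef_rot: [[0.998, 0.0, -0.055], [0.055, -0.003, 0.998], [0.0, -1.0, -0.003]]
wrist_force: [-0.1, 0.4, 0.1]
finger_gap: 0.0001
```

```bash
python3 -m inch '[[[0.08,-0.093,0,0,0,0,1],[0.08,-0.093,-0.1,0,0,0,1],[0.075,-0.091,-0.1,0,0,0,1],[0,0,0,0,0,0,1]]]'
python3 - <<'E'
from h import *
snap('wrist','w1');p,d,s=snap('side','s1');print(s['tool_pos'])
a=cv2.imread('pics/w1.png');b=cv2.imread('pics/s1.png')[150:350,190:410]
cv2.imwrite('pics/c1.png',np.hstack([cv2.resize(a,(400,300)),cv2.resize(b,(330,300))]))
E
```

```text
time_s: 2.0
tool_pos: [0.5451, 0.139, 0.2209]
eef_rot: [[0.999, -0.006, -0.052], [0.052, -0.007, 0.999], [-0.006, -1.0, -0.007]]
wrist_force: [-0.0, 0.1, -0.1]
finger_gap: -0.0
[0.54439489 0.14275701 0.22272492]
```

View pics/c1.png

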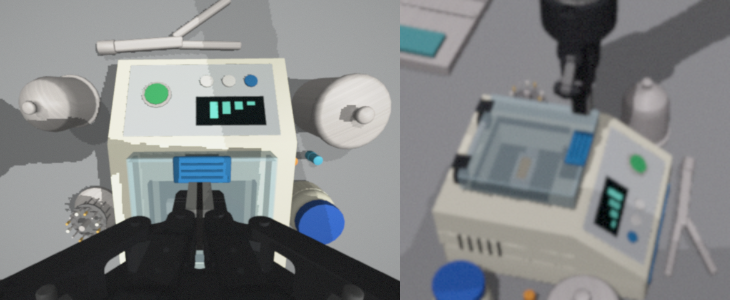

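The composite shows the closed fingertips in line with the pad (wrist crop: pad at about (202,168), fingers at column 200). I'll refine the pad position from the wrist depth.

```bash
python3 - <<'E'
from h import *
s=env.sense();p=cv2.imread('pics/w1.png').astype(int);d=np.load('pics/w1.npy')
m=(p[:,:,0]-p[:,:,2]>80)&(d>0.05);m[:235]=0;m[300:]=0;m[:,:260]=0;m[:,400:]=0
v,u=np.nonzero(m);P=np.array([world('wrist',d,a,b,s) for a,b in zip(u,v)])
P=P[abs(P[:,2]-np.median(P[:,2]))<.006]
print(u.min(),u.max(),v.min(),v.max(),np.median(P,0),P.min(0),P.max(0),s['tool_pos'],s['wrist_force'])
E
```

```text
Traceback (most recent call last):
  File "h.py", line 6, in world
    c=optics.calibration(n);K=np.array(c['intrinsics']);z=d[v,u]
ValueError: time passes only in moves, steps and waits
```

```bash
python3 - <<'E'
from h import *
s=env.sense();c=optics.calibration('wrist');K=np.array(c['intrinsics']);T=np.array(c['T_tool_cam'])
p=cv2.imread('pics/w1.png').astype(int);d=np.load('pics/w1.npy')
m=(p[:,:,0]-p[:,:,2]>80)&(d>0.05);m[:235]=0;m[300:]=0;m[:,:260]=0;m[:,400:]=0
v,u=np.nonzero(m);z=d[v,u];Q=np.c_[(u-K[0,2])/K[0,0]*z,(v-K[1,2])/K[1,1]*z,z]
P=(Q@T[:3,:3].T+T[:3,3])@np.array(s['eef_rot']).T+np.array(s['tool_pos'])
P=P[abs(P[:,2]-np.median(P[:,2]))<.006]
print(np.median(P,0),P.min(0),P.max(0),s['tool_pos'],s['wrist_force'])
E
```

```text
[0.54768371 0.14835877 0.1637845 ] [0.53568398 0.12385245 0.16057439] [0.56148343 0.17317961 0.16665021] [0.54416893 0.14561958 0.22415315] [-0.91465156  0.33032497  0.69010586]
```

```bash
python3 -m inch '[[[0,0,0,0,0,0,1],[0,0,0,0,0,0,1],[0,0,0,0,0,0,1]]]'
python3 - <<'E'
from h import *
s,=[env.sense()];p,d=optics.camera('wrist');c=optics.calibration('wrist');K=np.array(c['intrinsics']);T=np.array(c['T_tool_cam'])
p=p.astype(int)
m=(p[:,:,2]-p[:,:,0]>80)&(d>0.05);m[:235]=0;m[300:]=0;m[:,:260]=0;m[:,400:]=0
v,u=np.nonzero(m);z=d[v,u];Q=np.c_[(u-K[0,2])/K[0,0]*z,(v-K[1,2])/K[1,1]*z,z]
P=(Q@T[:3,:3].T+T[:3,3])@np.array(s['eef_rot']).T+np.array(s['tool_pos'])
P=P[abs(P[:,2]-np.median(P[:,2]))<.006]
print(np.median(P,0),P.min(0),P.max(0),s['tool_pos'],s['wrist_force'],env.sense()['tool_pos'])
E
```

```text
time_s: 2.4
tool_pos: [0.5445, 0.1479, 0.2262]
eef_rot: [[0.998, 0.001, -0.063], [0.063, 0.001, 0.998], [0.001, -1.0, 0.001]]
wrist_force: [-0.3, 0.5, -0.4]
finger_gap: 0.0
[0.5484401  0.14194859 0.1605148 ] [0.53651613 0.11706626 0.15710757] [0.56189405 0.16581968 0.16313483] [0.54445269 0.14791013 0.22618724] [-0.25107017  0.51755353 -0.37243477] [0.54449687 0.14758026 0.2260394 ]
```

```bash
python3 -m inch '[[[0.01,-0.02,-0.08,0,0,0,1],[0,0,-0.06,0,0,0,1],[0,0,-0.03,0,0,0,1],[0,0,0,0,0,0,1],[0,0,0,0,0,0,1]]]'
```

```text
time_s: 2.95
tool_pos: [0.5479, 0.1412, 0.1749]
eef_rot: [[0.998, 0.001, -0.062], [0.062, 0.001, 0.998], [0.001, -1.0, 0.001]]
wrist_force: [-0.4, -0.0, -0.4]
finger_gap: -0.0
```

```bash
python3 -m inch '[[[0,0,-0.01,0,0,0,1],[0,0,-0.005,0,0,0,1],[0,0,0,0,0,0,1],[0,0,0,0,0,0,1]]]'
```

```text
time_s: 3.35
tool_pos: [0.5477, 0.1406, 0.17]
eef_rot: [[0.998, 0.0, -0.061], [0.061, 0.0, 0.998], [0.0, -1.0, 0.0]]
wrist_force: [1.3, -0.2, 0.4]
finger_gap: 0.0
```

```bash
python3 -m inch '[[[0,0,-0.01,0,0,0,1],[0,0,-0.01,0,0,0,1],[0,0,-0.01,0,0,0,1],[0,0,-0.01,0,0,0,1],[0,0,0,0,0,0,1]]]'
```

```text
time_s: 3.85
tool_pos: [0.5469, 0.1405, 0.1573]
eef_rot: [[0.998, -0.002, -0.061], [0.061, -0.0, 0.998], [-0.002, -1.0, -0.0]]
wrist_force: [-2.1, -0.8, 2.9]
finger_gap: 0.0002
```

In contact (about 3 N). Continuing down to the stop.

```bash
python3 -m inch '[[[0,0,-0.007,0,0,0,1],[0,0,-0.007,0,0,0,1],[0,0,0,0,0,0,1],[0,0,0,0,0,0,1]]]'
```

```text
time_s: 4.25
tool_pos: [0.5475, 0.1406, 0.1536]
eef_rot: [[0.998, -0.0, -0.061], [0.061, 0.0, 0.998], [-0.0, -1.0, 0.0]]
wrist_force: [-2.8, -0.3, 2.2]
finger_gap: 0.0002
```

```bash
python3 -m inch '[[[0,0,-0.004,0,0,0,1],[0,0,0,0,0,0,1],[0,0,0,0,0,0,1]]]'
```

```text
time_s: 4.55
tool_pos: [0.5477, 0.1406, 0.1524]
eef_rot: [[0.998, 0.0, -0.061], [0.061, 0.0, 0.998], [0.0, -1.0, 0.0]]
wrist_force: [-2.4, -0.5, 2.1]
finger_gap: 0.0001
```

```bash
python3 -m inch '[[[0,0,-0.004,0,0,0,1],[0,0,0,0,0,0,1],[0,0,0,0,0,0,1]]]'
```

```text
time_s: 4.85
tool_pos: [0.5476, 0.1406, 0.1512]
eef_rot: [[0.998, -0.0, -0.061], [0.061, 0.0, 0.998], [-0.0, -1.0, 0.0]]
wrist_force: [-2.9, -0.0, 2.7]
finger_gap: -0.0004
```

```bash
python3 -m inch '[[[0,0,-0.004,0,0,0,1],[0,0,0,0,0,0,1],[0,0,0,0,0,0,1]]]'
```

```text
time_s: 5.15
tool_pos: [0.5475, 0.1406, 0.1506]
eef_rot: [[0.998, 0.0, -0.061], [0.061, -0.0, 0.998], [0.0, -1.0, -0.0]]
wrist_force: [-3.8, -0.9, 8.1]
finger_gap: 0.0002
```

The force jumped to 8 N, which is the hard stop. Releasing: straight up fast, then back toward the robot.

```bash
python3 -m inch '[[[0,0,0.13,0,0,0,1],[-0.08,0,0.13,0,0,0,1],[-0.13,0,0.08,0,0,0,1],[-0.13,0,0,0,0,0,1],[-0.08,0,0,0,0,0,1]]]'
python3 -m inch '[[[0,0,0,0,0,0,1],[0,0,0,0,0,0,1],[0,0,0,0,0,0,1],[0,0,0,0,0,0,1],[0,0,0,0,0,0,1]]]'
python3 -m inch '[[[0,0,0,0,0,0,1],[0,0,0,0,0,0,1],[0,0,0,0,0,0,1],[0,0,0,0,0,0,1],[0,0,0,0,0,0,1]]]'
python3 - <<'E'
from h import *
snap('top','t2');snap('side','s2')
a=cv2.imread('pics/t2.png')[120:400,100:440];b=cv2.imread('pics/s2.png')[120:420,150:450]
cv2.imwrite('pics/c2.png',np.hstack([cv2.resize(a,(400,330)),cv2.resize(b,(330,330))]))
E
```

```text
time_s: 5.65
tool_pos: [0.4203, 0.1407, 0.2529]
eef_rot: [[0.998, 0.002, -0.062], [0.062, 0.001, 0.998], [0.002, -1.0, 0.001]]
wrist_force: [-0.3, -0.8, -1.1]
finger_gap: -0.0002
time_s: 6.15
tool_pos: [0.4224, 0.1406, 0.2518]
eef_rot: [[0.998, 0.0, -0.06], [0.06, 0.0, 0.998], [0.0, -1.0, 0.0]]
wrist_force: [0.5, 0.3, 0.2]
finger_gap: -0.0002
time_s: 6.65
tool_pos: [0.4216, 0.1406, 0.252]
eef_rot: [[0.998, 0.0, -0.061], [0.061, 0.0, 0.998], [0.0, -1.0, 0.0]]
wrist_force: [0.7, 0.6, -0.0]
finger_gap: -0.0005
```

View pics/c2.png

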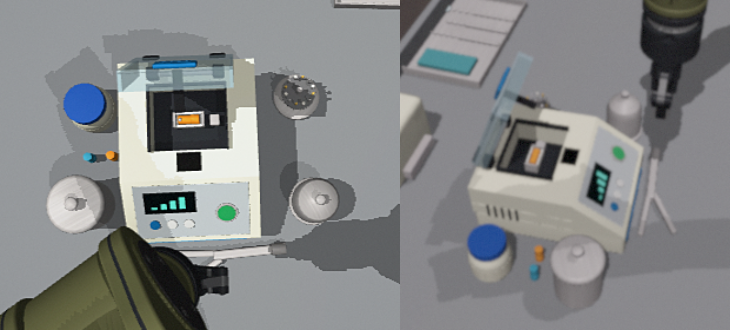

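The pictures show the cover standing up (pad at the rear: top crop (173,64), side crop (502,82)), the capsule in its fork, and the other objects apparently in place. I'll check the cover angle and whether anything moved, numerically.

```bash
python3 - <<'E'
from h import *
for n,box in(('side',(220,262,175,225)),('top',(215,280,165,185))):
    c=optics.calibration(n);K=np.array(c['intrinsics']);R=np.array(c['rotation'])
    p=cv2.imread(f'pics/{n}{"2"}.png') if 0 else cv2.imread(f'pics/{n[0]}2.png');p=p.astype(int);d=np.load(f'pics/{n[0]}2.npy')
    m=(p[:,:,0]-p[:,:,2]>80)&(d>.05);k=np.zeros_like(m);k[box[2]:box[3],box[0]:box[1]]=1;m&=k
    v,u=np.nonzero(m);z=d[v,u];P=np.c_[(u-K[0,2])/K[0,0]*z,(v-K[1,2])/K[1,1]*z,z]@R.T+np.array(c['origin'])
    print(n,len(P),np.median(P,0),P.min(0),P.max(0))
a=cv2.imread('pics/top0.png').astype(int);b=cv2.imread('pics/t2.png').astype(int)
D=abs(a-b).max(2)
for nm,(u0,u1,v0,v1) in dict(tub=(153,192,190,228),caps=(168,202,245,260),djar=(140,190,268,318),bur=(332,380,180,222),dome=(346,390,268,310),appl=(300,348,323,340)).items():
    print(nm,(D[v0:v1,u0:u1]>50).mean().round(3))
s=env.sense();print(s['time_s'],s['wrist_force'])
E
```

```text
side 55 [0.65497145 0.15351931 0.27256918] [0.65209243 0.12715885 0.2704489 ] [0.65800039 0.17454914 0.27552002]
top 192 [0.65485881 0.14701756 0.2728434 ] [0.65099921 0.1225079  0.25745492] [0.66417092 0.17385052 0.27668487]
tub 0.0
caps 0.0
djar 0.0
bur 0.05
dome 0.001
appl 0.06
6.75 [ 0.63403049 -0.32362653  0.46369188]
```

The pad's front edge is at (0.655, 0.273) in x and z; 1.2 rad predicts about (0.656, 0.274), so the cover is fully open. Small image changes at the bur stand and applicator look like arm and cover shadow.

```bash
python3 -c "
from station import env
print(env.hand_in())"
```

```text
the job is handed in; nothing more can be done
None
```

The job is handed in: I gave the blue pad one full press with the closed fingertips, then let go, and the cover sprang up and is standing fully open.

- **Press:** The pad took about 2–3 N over roughly 9 mm. The wrist force then rose to 8 N at the hard stop, which was the highest reading in the press. I lifted straight up and drew back toward the robot, and the arm now touches nothing.
- **Cover:** The front edge of the pad measures x 0.655, z 0.273. At the 1.2 rad stop it should be at about 0.656 and 0.274, so the cover is at its stop.
- **Capsule and counter:** The mixed capsule is still in its fork. The tub, both standing capsules and the dressing jar show no change from the first picture, and the domed jar almost none (0.1% of pixels).
- **Less certain:** About 5% of the pixels at the bur stand and 6% at the applicator changed. I put this down to shadows from the arm and the open cover and did not check it further.
- **During the run:** The first wrist-camera measurement was about 6 mm off because the arm was still settling. I repeated it before pressing.

The clock read about 6.8 s at hand-in, against the 29 s limit.

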